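# Rock a tight plug-in relay out of its socket and hold it just clear

## Task

On the control board clamped in the board holder, pull out the taller of the two plug-in relays, the plain one without a dial: its blades sit tight and the holder only stands on the bench, so grip it by the end faces that are free and rock it gently from side to side, coming up a little with each rock, until it frees, without lifting, tipping or shoving the holder or levering the relay right over. Finish with the gripper still holding the relay upright and still, just clear above its own socket so that its blades can be looked at. Leave the low relay with the dial plugged in and everything else on the bench where it is.

Things in the scene. Friction and masses are not known exactly. Their poses are not given: they have to be found in the camera images.
- relay: the tall plain relay to pull out: a dark grey box 30 (x) x 36 (y) x 55 (z) mm, flat top, about 0.12 kg. Origin: centre of the housing's underside, z up. Seated, the underside lies on its socket and the origin is 62 mm above the bench. The other relay stands beside it along x; its end faces, 30 mm wide, facing +y and -y, are free to grip. It rocks about its x axis (top swinging to +y and -y)
- relay_tips (a point): the middle of the tall relay's four blade tips, 13 mm below the underside of its housing. Brass blades at x = +-7, y = +-12 mm of the relay's frame, each 2.4 mm thick in x and 6.4 mm wide in y. Turned about the relay's base, they have play in the slots for about 12 degrees of rocking either way about x, hardly any about y
- relay_grip (a point): point inside the tall relay on its z axis, 40 mm above its underside: a good height to grip
- timer: the low relay with a dial, to stay plugged in: same plug and 30 x 36 mm plan, but 36 mm high with a round black dial 22 mm across and 7 mm high on top (top about 107 mm above the bench). Origin and axes as for the tall relay. It sits in the other socket; which socket holds which relay varies
- holder: board holder, standing loose on four rubber feet, 1.5 kg with the board: two steel cross feet, two rods along x, two red jaws, a knob at +x, green control board (166 x 104 mm, top at 42 mm). Overall 251 (x) x 150 (y) mm. Origin: on the bench under its centre, z up; the relays' axes are parallel to its axes. Apart from the relays nothing on it is higher than the sockets
- socket_a (a point): centre of the top face of the socket at the holder's -x side (x = -32 mm in its frame), 62 mm above the bench; 38 (x) x 46 (y) x 20 (z) mm, dark plastic. Friction of a sprung contact holds each blade with about 6.5 N either way (varies by 15 per cent), 26 N for all four: more than the holder weighs, so a straight pull lifts the holder
- socket_b (a point): the same for the socket at the holder's +x side (x = +32 mm in its frame). When a relay rocks about its base, the blades on one side slide up while the others slide down or stay, so the pull on the holder nearly cancels. A blade leaves its contact when its tip has risen 9.5 mm, and the socket when it has risen 13 mm
- spool_big: bystander: solder spool with blue flanges, 64 mm across, 60 mm high, standing on its flange; origin under its centre
- spool_small: bystander: solder spool with green flanges, 52 mm across, 45 mm high; origin under its centre
- flux: bystander: white bottle, 44 mm across, 105 mm high; origin under its centre
- driver: bystander: screwdriver 150 mm long lying beside the holder, at its +y side
- tweezers: bystander: steel tweezers 135 mm long lying beside the holder, at its -y side
- cutters: bystander: side cutters with black handles, 120 mm long, lying flat
- tray: bystander: low grey compartment tray, 120 x 90 x 22 mm
Mind the look-alikes: they are no part of the job. What is shaped like the timer but orange or red is not meant.

How it is judged:
On the way, in this order (a step that is already met when the one before it is completed fails the run):
1. the tall relay is rocked over by at least 3 degrees while still in its socket (angle between relay's own z axis and vertical above 0.05 rad and z of relay in the frame of holder below 0.071 m), for 0.02 s.
2. it is rocked back through upright, still in its socket (angle between relay's own z axis and vertical below 0.03 rad and z of relay in the frame of holder below 0.071 m), for 0.02 s.
3. it is rocked over again by at least 3 degrees, still in its socket (all of step 1), for 0.02 s.
4. its blades are out of the socket (z of relay in the frame of holder above 0.0765 m and contact force between relay and holder below 0.1 N), for 0.1 s.
At the end, for the whole second after the job is handed in: The relay hangs still in the fingers alone, upright within 9 degrees, within 20 mm of its socket's axis, blade tips 1.5 to 35 mm above the socket; the low relay is still plugged in (within 3.5 mm); the holder stands flat, within 30 mm of its start (all of step 4 and z of relay in the frame of holder below 0.11 m and (horizontal distance between relay and socket_a below 0.02 m or horizontal distance between relay and socket_b below 0.02 m) and angle between relay's own z axis and vertical below 0.16 rad and linear speed of relay below 0.02 m/s and angular speed of relay below 0.2 rad/s and contact force between relay and the fingers above 2 N and contact force between relay and timer below 0.1 N and z of timer in the frame of holder between 0.058 and 0.0655 m and height (world z) of holder below 0.006 m and angle between holder's own z axis and vertical below 0.06 rad and distance of holder from where it was at the start of the episode below 0.03 m); the arm keeps its last pose, push and grip.
It fails at once if the board holder is lifted by more than 6 mm, tipped by more than 3.5 degrees or shoved by more than 30 mm (not (height (world z) of holder below 0.006 m and angle between holder's own z axis and vertical below 0.06 rad and distance of holder from where it was at the start of the episode below 0.03 m)).
It fails at once if the relay is levered over by more than 22 degrees (angle between relay's own z axis and vertical above 0.38 rad).
It fails at once if the low relay with the dial is pulled up out of its seat by more than 3.5 mm (not (z of timer in the frame of holder between 0.058 and 0.0655 m)).
It fails at once if another thing on the bench is moved by more than 30 mm (distance of any of spool_big, spool_small, flux, driver, tweezers, cutters, tray from where it was at the start of the episode above 0.03 m).
It also fails if it takes over 40 s, if anything falls off the work surface, if the arm or the gripper's body presses on something with over 40 N, if the wrist force passes 120 N, or if a joint passes its speed limit or range.

## Robot

A 6-joint arm with a two-finger parallel gripper is mounted at the origin on the work surface. World frame = base frame: x ahead of the robot, y to its left, z up, the work surface at z = 0. Lengths are in m, angles in rad, forces in N, time in s.
With the tool pointing down it reaches from about 0.35 to 0.975 m from the base axis. Payload 4.9 kg.
Tool frame: the origin (TCP) lies midway between the tips of the shut fingers; the grasp point (between the pads) lies 19 mm behind it; z points along the fingers, y is the line along which they close (so a half turn about z gives the same grasp; the last joint's range is limited). The gripper opens to 85 mm and grips with 20 to 120 N. Pads are 22 mm wide; open, the fingers measure 114 mm over their backs; the gripper's body (76 mm by 85 mm) begins 54 mm behind the grasp point. The pads swing forward as they close: fully open they stand 13 mm farther back than shut.
Start: joints at [1.088, 0.053, 1.613, -0, 1.476, -0.119], TCP at [0.222, 0.584, 0.202] pointing down, gripper open.
Joint ranges: [-3.01, 3.01], [-1.01, 2.22], [0.06, 2.58], [-1.02, 4.17], [0.09, 2.62], [-3.14, 3.14]. Speed limits (rad/s): [2.57, 2.57, 3.14, 3.14, 3.14, 3.14].

## Interface

Orientations are given as a rotation vector (axis times angle).
In Python, from station import ctrl gives the robot as it stands.
- The arm moves only by the tool step_arm, never from a script. Its argument "targets" is a list of rows, each an object with "travel": the shift along the world's x, y, z as a fraction of full scale, a list of three; "angular": the turn, a rotation vector about the world's x, y, z as a fraction of full scale, a list of three; "gripper": the opening, from 0 (shut) to 1 (fully open). In form: [{"travel": [x, y, z], "angular": [rx, ry, rz], "gripper": gripper}, ...]. A call has 1 to 10 rows; each row is the pose to reach, as a shift and turn from the pose commanded when the call began; what a row does not reach only later rows make up. Full scale, the value 1, is 0.6 m for a shift and pi/4 rad for a turn. A row lasts 1/10 s, in which the tool goes at most 50 mm and 8.59 degrees, less where a joint would pass 70% of its speed; a pose out of reach is approached as far as the arm can. A call with a number of a shift or a turn outside -1 to 1 is refused whole. A call with a gripper value outside its range is refused whole. The fingers move at their own pace and stop on an object; "squeeze" is the grip in N (left out, the last holds). Time passes only in rows, so rows that repeat a pose let the fingers close. It gives the time, the measured TCP pose, the force, the opening and the grip force at its end, in the units of the state.
- ctrl.get_obs(): the state, without advancing time (a new reading comes with each control period).
- ctrl.get_image(name): name is "scene" or "top" or "wrist"; returns a dict with "img" (480x640x3 uint8, red, green, blue), "fx", "fy", "cx", "cy" (pixels), "rvec" (rotation vector, rad) and "tvec" (3), from world to camera coordinates, as OpenCV has them. Camera axes: x right, y down, z forward; pixel columns grow to the right and rows downward; lengths in m; the calibration is good to about 2 mm. A picture is of the moment at which its call begins. There is no depth.
- ctrl.finish_job(): hands the job in; it is judged then, once.
The state is a dict: "t": time; "q": joint angles; "dq": joint speeds; "effort": joint torques, N m; "tool_pos": TCP position; "tool_rot": TCP orientation; "contact_force": force on the tool from outside, world axes, zero at the start; "wrist_torque": the same for the moment, N m; "opening": finger opening in m; "grip_force": force on a finger pad.
Only numpy, scipy, OpenCV 4.12 (cv2) and the standard library are available. Lean on these libraries where they do the work, as an engineer would, in place of code of your own. Each camera call takes 0.05 s, during which the arm holds its last target. There are 200 camera calls.

## Working session

There is one attempt and no reset: what is moved stays moved. The work goes in short steps, Python scripts to look and compute and a tool call to move; the robot and the scene stay as the last step left them, time stands still between calls to the robot, and variables do not carry over. Pictures are saved under pics/ and viewed, at most 10 in all, crops included, and the job is handed in when it is done.

Besides the shell and the picture viewer there is one more tool, called after "Call:" as name(argument=value, ...), one argument or row to a line, values as JSON. step_arm: Moves the arm, as the interface text tells. Its arguments: {"type":"object","properties":{"targets":{"type":"array"},"squeeze":{"type":"number"}},"required":["targets"]}

```bash
mkdir -p pics; cat > h.py <<'E'
import cv2,numpy as np
from station import ctrl
def snap(cam,name=None):
    d=ctrl.get_image(cam)
    if name: cv2.imwrite(f'pics/{name}.png',d['img'][:,:,::-1])
    return d
def ray(d,px,z):
    R=cv2.Rodrigues(np.array(d['rvec'],float))[0];t=np.array(d['tvec'],float)
    c=-R.T@t
    v=R.T@np.array([(px[0]-d['cx'])/d['fx'],(px[1]-d['cy'])/d['fy'],1])
    return c+v*(z-c[2])/v[2]
def proj(d,P):
    K=np.array([[d['fx'],0,d['cx']],[0,d['fy'],d['cy']],[0,0,1]],float)
    return cv2.projectPoints(np.array(P,float).reshape(-1,1,3),np.array(d['rvec'],float),np.array(d['tvec'],float),K,None)[0][:,0]
E
python3 - <<'E'
from h import *
import pickle
for c in('top','scene'):
    d=snap(c,c+'0'); pickle.dump(d,open(c+'0.pkl','wb')); R=cv2.Rodrigues(np.array(d['rvec'],float))[0]; print(c,-R.T@np.array(d['tvec']),d['fx'])
o=ctrl.get_obs();print(o)
E
```

```text
top [4.38445293e-01 5.49542110e-04 1.43200859e+00] 463.8876312192249
scene [ 1.23170761 -0.7449342   0.84491472] 556.2216441413476
{'t': 0.1, 'q': array([ 1.08799302e+00,  5.33033958e-02,  1.61412029e+00, -1.14704559e-05,
        1.47603656e+00, -1.19023764e-01]), 'dq': array([-0.0018313 , -0.00272781, -0.00289157, -0.00255133,  0.00216121,
        0.00094159]), 'effort': array([-4.82281339e-04, -3.94905210e+01, -3.71363175e+01, -1.22148722e-04,
        3.95400086e-03, -6.83855234e-06]), 'tool_pos': array([0.22211109, 0.58354656, 0.20109998]), 'tool_rot': array([-5.68177884e-01, -3.08923311e+00,  2.80662541e-03]), 'contact_force': array([ 6.47894558e-01, -2.66235548e-04, -6.58197414e-01]), 'wrist_torque': array([ 0.03588501, -0.02874273,  0.00544151]), 'grip_force': 0.0, 'opening': 0.08517491869702798}
```

View pics/top0.png

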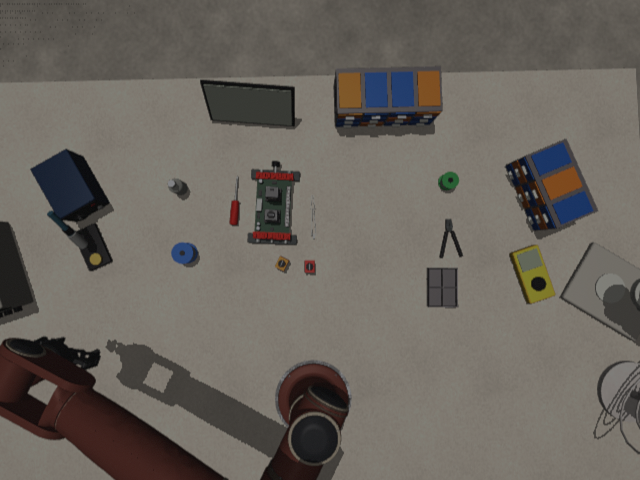

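View pics/scene0.png

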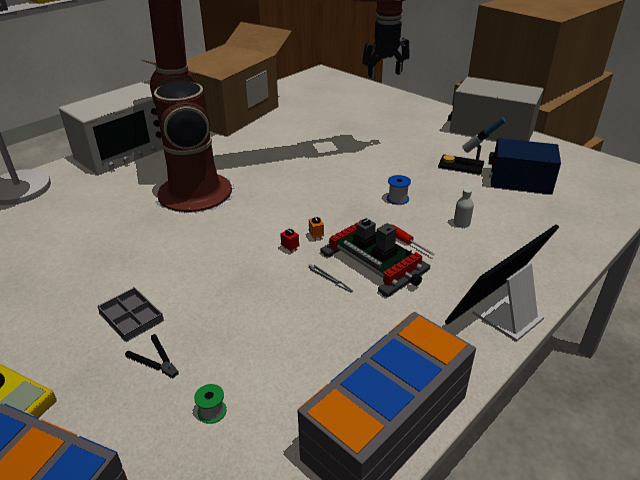

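The top view shows the holder at about (274,207), with its knob at (276,163), so holder +x points up the image. The plain relay is near (272,192) in the +x socket and the dial relay near (272,215). In the scene view the tall relay is at (386,237). Next I'll zoom in on both.

```bash
python3 - <<'E'
from h import *
import pickle
a=cv2.imread('pics/top0.png')[155:250,225:325];b=cv2.imread('pics/scene0.png')[205:300,320:440]
r=lambda i,s:cv2.convertScaleAbs(cv2.resize(i,None,fx=s,fy=s,interpolation=cv2.INTER_CUBIC),alpha=1.8,beta=20)
o=np.zeros((600,800,3),np.uint8)
A=r(a,4);B=r(b,3.3);o[:A.shape[0],:400]=A;o[:B.shape[0],400:400+B.shape[1]]=B;cv2.imwrite('pics/z0.png',o[:400])
d=pickle.load(open('top0.pkl','rb'));im=cv2.cvtColor(d['img'],cv2.COLOR_RGB2HSV)
m=((im[...,0]<8)|(im[...,0]>172))&(im[...,1]>150)&(im[...,2]>60)
m=m.astype(np.uint8);m[:165]=0;m[245:]=0;m[:,:245]=0;m[:,305:]=0
n,l,s,c=cv2.connectedComponentsWithStats(m)
for i in range(1,n):
  if s[i,4]>20: print(s[i],c[i],ray(d,c[i],.045), cv2.minAreaRect(np.argwhere(l==i)[:,::-1].astype(np.float32)))
E
```

```text
[256 172  37   9 241] [274.00414938 175.67219917] [0.67673193 0.09701593 0.045     ] ((274.0261535644531, 175.52923583984375), (36.38833236694336, 6.933752536773682), 3.1798300743103027)
[253 231  37   9 251] [271.10756972 235.35856574] [0.49757082 0.11016669 0.045     ] ((271.0138244628906, 235.2375946044922), (36.318153381347656, 7.200560092926025), 3.012787342071533)
```

View pics/z0.png

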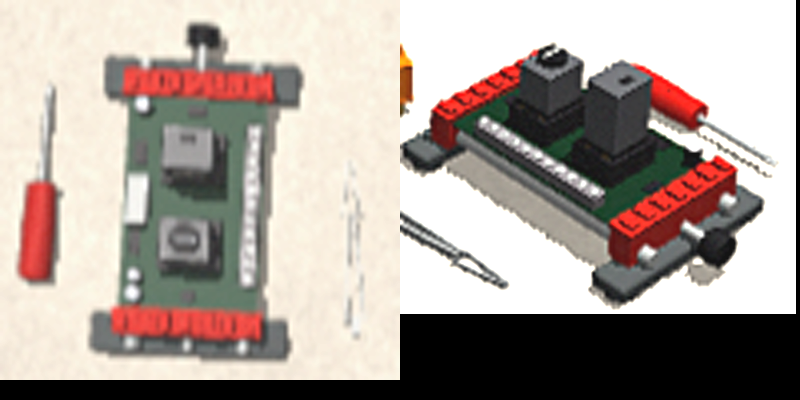

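The crop confirms it: the plain tall relay is in the +x socket (socket_b), and the holder's yaw is about -0.06 rad. I'll move above it and look with the wrist camera.

Call:
step_arm(
  targets=[
    {"travel": [0.065, -0.08, 0.03], "angular": [0, 0, 0.05], "gripper": 1},
    {"travel": [0.13, -0.16, 0.06], "angular": [0, 0, 0.1], "gripper": 1},
    {"travel": [0.195, -0.24, 0.09], "angular": [0, 0, 0.15], "gripper": 1},
    {"travel": [0.26, -0.32, 0.12], "angular": [0, 0, 0.2], "gripper": 1},
    {"travel": [0.325, -0.4, 0.12], "angular": [0, 0, 0.25], "gripper": 1},
    {"travel": [0.39, -0.48, 0.12], "angular": [0, 0, 0.3], "gripper": 1},
    {"travel": [0.455, -0.56, 0.12], "angular": [0, 0, 0.35], "gripper": 1},
    {"travel": [0.52, -0.64, 0.12], "angular": [0, 0, 0.386], "gripper": 1},
    {"travel": [0.585, -0.72, 0.12], "angular": [0, 0, 0.386], "gripper": 1},
    {"travel": [0.645, -0.8, 0.12], "angular": [0, 0, 0.386], "gripper": 1},
  ],
)

```text
t: 1.1
tool_pos: [0.5325, 0.2005, 0.2726]
tool_rot: [-0.095, -3.14, -0.0]
contact_force: [1.6, 0.6, -0.3]
opening: 0.085
grip_force: 0.0
```

Call:
step_arm(
  targets=[
    {"travel": [0, 0, 0], "angular": [0, 0, 0], "gripper": 1},
    {"travel": [0, 0, 0], "angular": [0, 0, 0], "gripper": 1},
    {"travel": [0, 0, 0], "angular": [0, 0, 0], "gripper": 1},
  ],
)

```text
t: 1.4
tool_pos: [0.531, 0.203, 0.2725]
tool_rot: [-0.094, -3.139, -0.0]
contact_force: [-0.3, 0.8, -0.4]
opening: 0.0854
grip_force: 0.0
```

```bash
python3 - <<'E'
from h import *
import pickle
t=pickle.load(open('top0.pkl','rb'))
print('relay top',ray(t,(273,192),.117),'timer',ray(t,(272.5,214.5),.1))
d=snap('wrist','w1');pickle.dump(d,open('w1.pkl','wb'))
print(ctrl.get_obs())
R=cv2.Rodrigues(np.array(d['rvec'],float))[0];print(-R.T@np.array(d['tvec']),R)
E
```

```text
relay top [0.61773873 0.09603321 0.117     ] timer [0.55512532 0.10032953 0.1       ]
{'t': 1.45, 'q': array([ 2.34752703e-01, -1.13521383e-01,  1.65917642e+00,  3.35161996e-04,
        1.59641595e+00, -1.27708784e+00]), 'dq': array([ 9.51992660e-03, -5.83723185e-03,  1.14218027e-05, -5.04946630e-03,
       -9.38083390e-04, -1.87382823e-04]), 'effort': array([-6.58766851e-01, -3.26609945e+01, -3.79051566e+01, -2.48800154e-02,
       -5.62474030e-03,  2.62134025e-03]), 'tool_pos': array([0.53092041, 0.20337499, 0.27271777]), 'tool_rot': array([-9.25645713e-02, -3.13967919e+00, -3.11749065e-04]), 'contact_force': array([-0.07797403,  0.07200545, -0.58272093]), 'wrist_torque': array([ 0.0210269 , -0.01860529,  0.00436748]), 'grip_force': 0.0, 'opening': 0.08528865457388647}
[0.46016367 0.2067722  0.44326912] [[ 5.91071374e-02  9.98251515e-01  5.09867070e-04]
 [ 9.58770910e-01 -5.69116718e-02  2.78423068e-01]
 [ 2.77965266e-01 -1.59679448e-02 -9.60458399e-01]]
```

View pics/w1.png

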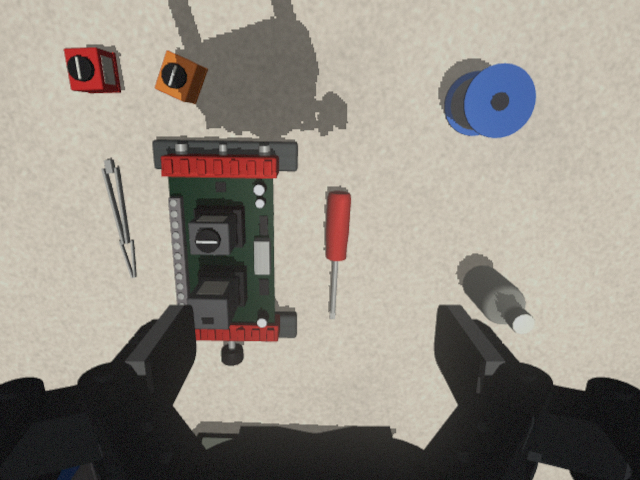

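The wrist view shows the tall relay's top at about (208,312), the timer dial at (208,240), and the finger pads at (175,340) and (455,340). I'll shift over the relay's y and look again closer.

Call:
step_arm(
  targets=[
    {"travel": [0.025, -0.08, 0], "angular": [0, 0, 0], "gripper": 1},
    {"travel": [0.04, -0.178, 0], "angular": [0, 0, 0], "gripper": 1},
    {"travel": [0.04, -0.178, 0], "angular": [0, 0, 0], "gripper": 1},
    {"travel": [0.04, -0.178, 0], "angular": [0, 0, 0], "gripper": 1},
    {"travel": [0.04, -0.178, 0], "angular": [0, 0, 0], "gripper": 1},
  ],
)

```text
t: 1.95
tool_pos: [0.5553, 0.0971, 0.2731]
tool_rot: [-0.093, -3.14, -0.001]
contact_force: [-0.2, 0.4, -0.6]
opening: 0.0855
grip_force: 0.0
```

```bash
python3 - <<'E'
from h import *
import pickle
d=snap('wrist','w2');pickle.dump(d,open('w2.pkl','wb'))
o=ctrl.get_obs();print(o['t'],o['tool_pos'],o['tool_rot'])
R=cv2.Rodrigues(np.array(d['rvec'],float))[0];print(-R.T@np.array(d['tvec']))
p=proj(d,[[.618,.098,.117]])[0];print(p)
x,y=map(int,p);x0,y0=max(x-100,0),max(y-90,0);print(x0,y0)
c=d['img'][y0:y0+150,x0:x0+200,::-1];cv2.imwrite('pics/w2c.png',cv2.convertScaleAbs(cv2.resize(c,None,fx=4,fy=4,interpolation=cv2.INTER_CUBIC),alpha=1.8))
h=cv2.cvtColor(d['img'],cv2.COLOR_RGB2HSV)
m=(((h[...,0]<8)|(h[...,0]>172))&(h[...,1]>150)&(h[...,2]>60)).astype(np.uint8)
n,l,s,cc=cv2.connectedComponentsWithStats(m)
for i in range(1,n):
  if s[i,4]>300: print(s[i],cc[i],ray(d,cc[i],.045))
E
```

```text
2.0 [0.55530218 0.09723843 0.27304041] [9.17642550e-02 3.14024072e+00 9.54857969e-04]
[0.48426235 0.10065369 0.44368514]
[320.30160307 280.75006778]
220 190
[178   9  43  46 924] [198.48268398  31.61363636] [0.40280668 0.00203347 0.045     ]
[ 268  123  117   23 1998] [325.09459459 134.50950951] [0.49822195 0.110149   0.045     ]
[ 424  165   26   68 1176] [437.14540816 197.96683673] [0.56590762 0.21836146 0.045     ]
[ 270  298  105   17 1487] [320.78950908 306.44519166] [0.67718407 0.09631705 0.045     ]
```

View pics/w2c.png

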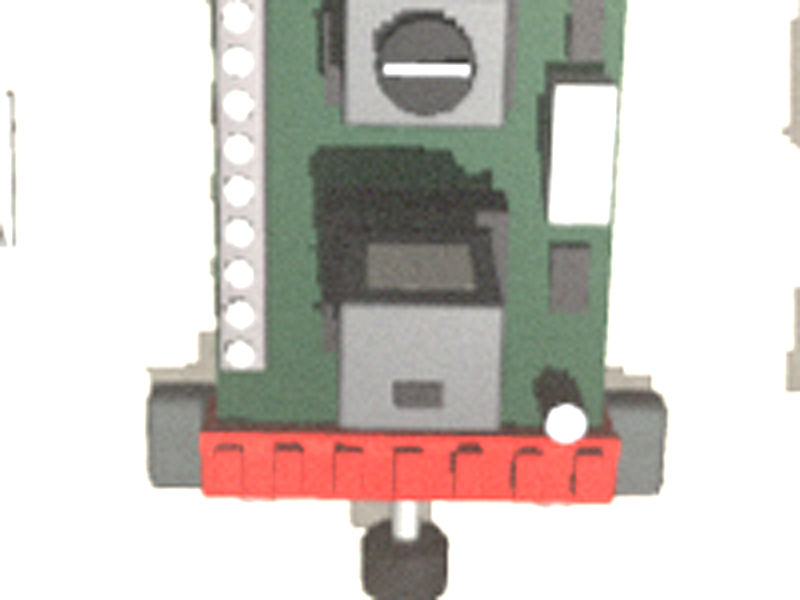

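The crop (offset 220,190; x4) shows the tall relay's top-face corners at crop (341,306), (501,302), (499,430) and (341,428), with the timer dial at (425,62).

```bash
python3 - <<'E'
from h import *
import pickle
d=pickle.load(open('w2.pkl','rb'))
P=[ray(d,(220+x/4,190+y/4),.117) for x,y in((341,306),(501,302),(499,430),(341,428))]
for p in P:print(p)
print('c',np.mean(P,0)); print('dial',ray(d,(220+425/4,190+62/4),.107))
print('edges',P[1]-P[0],P[2]-P[3],P[3]-P[0],P[2]-P[1])
E
```

```text
[0.60414995 0.08584932 0.117     ]
[0.60525494 0.12007867 0.117     ]
[0.63500822 0.11852588 0.117     ]
[0.63249384 0.08400503 0.117     ]
c [0.61922674 0.10211473 0.117     ]
dial [0.55418297 0.10666421 0.107     ]
edges [1.10499010e-03 3.42293460e-02 1.11022302e-16] [0.00251437 0.03452086 0.        ] [ 2.83438961e-02 -1.84429601e-03  5.55111512e-17] [ 2.97532788e-02 -1.55278453e-03 -5.55111512e-17]
```

Call:
step_arm(
  targets=[
    {"travel": [0.05, 0.004, -0.05], "angular": [0, 0, -0.013], "gripper": 1},
    {"travel": [0.107, 0.008, -0.1], "angular": [0, 0, -0.013], "gripper": 1},
    {"travel": [0.107, 0.008, -0.15], "angular": [0, 0, -0.013], "gripper": 1},
    {"travel": [0.107, 0.008, -0.18], "angular": [0, 0, -0.013], "gripper": 1},
    {"travel": [0.107, 0.008, -0.21], "angular": [0, 0, -0.013], "gripper": 1},
    {"travel": [0.107, 0.008, -0.21], "angular": [0, 0, -0.013], "gripper": 1},
    {"travel": [0.107, 0.008, -0.21], "angular": [0, 0, -0.013], "gripper": 1},
  ],
)

```text
t: 2.7
tool_pos: [0.62, 0.1007, 0.148]
tool_rot: [0.11, 3.138, 0.0]
contact_force: [0.2, 0.6, 0.4]
opening: 0.0855
grip_force: 0.0
```

```bash
python3 - <<'E'
from h import *
import pickle
d=snap('wrist');pickle.dump(d,open('w3.pkl','wb'))
o=ctrl.get_obs();print(o['t'],o['tool_pos'],o['tool_rot'])
c=d['img'][200:480,140:500,::-1];cv2.imwrite('pics/w3c.png',cv2.convertScaleAbs(cv2.resize(c,None,fx=2,fy=2),alpha=1.8))
E
```

```text
2.75 [0.62065511 0.100592   0.14896386] [1.10541474e-01 3.13666459e+00 3.85370116e-04]
```

View pics/w3c.png

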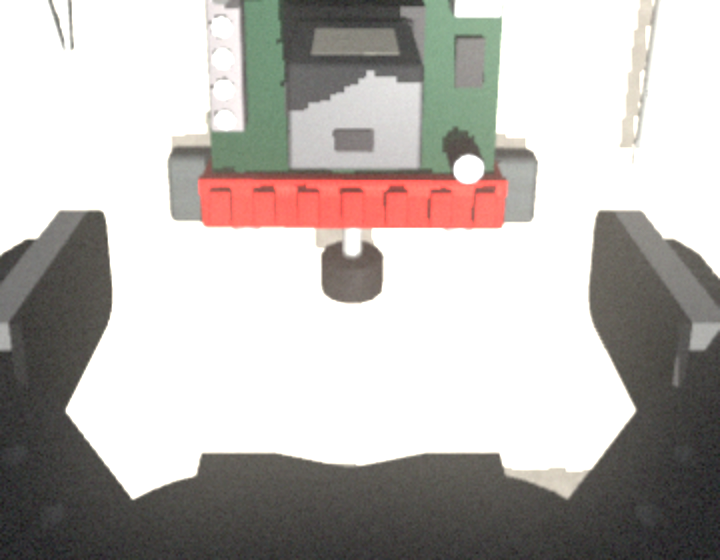

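The relay's top centre is at about crop (354,118), pixel (317,259), roughly centred between the fingers. I'll check its position from here.

```bash
python3 - <<'E'
from h import *
import pickle
d=pickle.load(open('w3.pkl','rb'))
P=[ray(d,(140+x/2,200+y/2),.117) for x,y in((287,65),(421,66),(420,171),(289,168))]
for p in P:print(p)
print(np.mean(P,0)); e=P[1]-P[0];f=P[2]-P[3];print(e,f)
E
```

```text
[0.60358704 0.0853768  0.117     ]
[0.60626458 0.11983    0.117     ]
[0.63544465 0.11824921 0.117     ]
[0.6321295  0.08330161 0.117     ]
[0.61935644 0.1016894  0.117     ]
[0.00267754 0.0344532  0.        ] [0.00331514 0.0349476  0.        ]
```

Call:
step_arm(
  targets=[
    {"travel": [-0.002, 0.002, -0.04], "angular": [0, 0, 0], "gripper": 1},
    {"travel": [-0.002, 0.002, -0.08], "angular": [0, 0, 0], "gripper": 1},
    {"travel": [-0.002, 0.002, -0.112], "angular": [0, 0, 0], "gripper": 1},
    {"travel": [-0.002, 0.002, -0.112], "angular": [0, 0, 0], "gripper": 1},
    {"travel": [-0.002, 0.002, -0.112], "angular": [0, 0, 0], "gripper": 0.7},
    {"travel": [-0.002, 0.002, -0.112], "angular": [0, 0, 0], "gripper": 0.5},
  ],
  squeeze=70,
)

```text
t: 3.35
tool_pos: [0.6204, 0.1016, 0.0825]
tool_rot: [0.111, 3.135, 0.001]
contact_force: [-0.2, -0.7, -0.0]
opening: 0.0591
grip_force: 0.0
```

Call:
step_arm(
  targets=[
    {"travel": [0, 0, 0], "angular": [0, 0, 0], "gripper": 0.4},
    {"travel": [0, 0, 0], "angular": [0, 0, 0], "gripper": 0.2},
    {"travel": [0, 0, 0], "angular": [0, 0, 0], "gripper": 0.2},
    {"travel": [0, 0, 0], "angular": [0, 0, 0], "gripper": 0.2},
    {"travel": [0, 0, 0], "angular": [0, 0, 0], "gripper": 0.2},
  ],
)

```text
t: 3.85
tool_pos: [0.6201, 0.1018, 0.0821]
tool_rot: [0.111, 3.136, 0.001]
contact_force: [-1.4, -0.6, 6.2]
opening: 0.0331
grip_force: 69.4
```

Call:
step_arm(
  targets=[
    {"travel": [0, -0.001, 0.0007], "angular": [0.037, -0.003, 0], "gripper": 0.2},
    {"travel": [0, -0.002, 0.0014], "angular": [0.074, -0.005, 0], "gripper": 0.2},
    {"travel": [0, -0.003, 0.0022], "angular": [0.111, -0.008, 0], "gripper": 0.2},
    {"travel": [0, -0.003, 0.0022], "angular": [0.111, -0.008, 0], "gripper": 0.2},
  ],
)

```text
t: 4.25
tool_pos: [0.62, 0.0999, 0.0832]
tool_rot: [0.112, 3.13, 0.14]
contact_force: [-0.9, 1.3, 4.7]
opening: 0.0336
grip_force: 69.5
```

```bash
python3 - <<'E'
from h import *
o=ctrl.get_obs();print({k:np.round(o[k],3) for k in('t','tool_pos','tool_rot','contact_force','wrist_torque','opening','grip_force')})
snap('scene','s2');a=cv2.imread('pics/s2.png')[190:290,320:440];cv2.imwrite('pics/s2c.png',cv2.convertScaleAbs(cv2.resize(a,None,fx=5,fy=5,interpolation=cv2.INTER_CUBIC),alpha=1.8,beta=20))
E
```

```text
{'t': np.float64(4.25), 'tool_pos': array([0.62 , 0.1  , 0.083]), 'tool_rot': array([0.112, 3.13 , 0.14 ]), 'contact_force': array([-0.946,  1.263,  4.711]), 'wrist_torque': array([ 0.322,  0.16 , -0.012]), 'opening': np.float64(0.034), 'grip_force': np.float64(69.529)}
```

View pics/s2c.png

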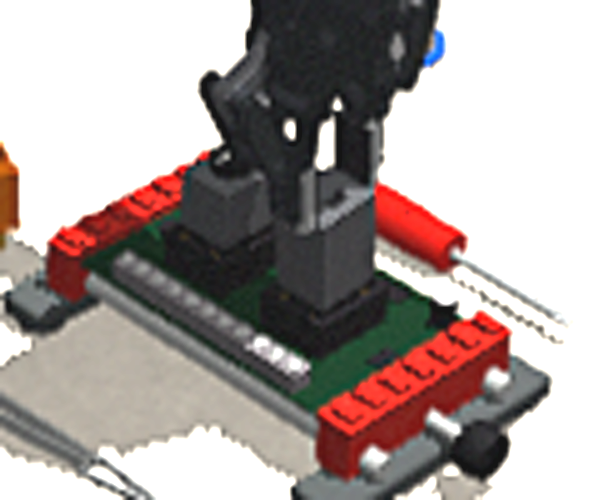

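The relay tilts about 5° in the fingers with its top toward -y. The holder is flat and the forces are small. I'll rock it back through upright to the other side.

Call:
step_arm(
  targets=[
    {"travel": [0, 0.0015, 0.0008], "angular": [-0.055, 0.004, 0], "gripper": 0.2},
    {"travel": [0.0002, 0.003, 0.0016], "angular": [-0.111, 0.008, 0], "gripper": 0.2},
    {"travel": [0.0002, 0.003, 0.0016], "angular": [-0.111, 0.008, 0], "gripper": 0.2},
    {"travel": [0.0003, 0.0045, 0.0024], "angular": [-0.163, 0.011, 0], "gripper": 0.2},
    {"travel": [0.0004, 0.006, 0.0032], "angular": [-0.215, 0.015, 0], "gripper": 0.2},
    {"travel": [0.0005, 0.0073, 0.0038], "angular": [-0.267, 0.019, 0], "gripper": 0.2},
    {"travel": [0.0005, 0.0073, 0.0038], "angular": [-0.267, 0.019, 0], "gripper": 0.2},
  ],
)

```text
t: 5.0
tool_pos: [0.6195, 0.1047, 0.0837]
tool_rot: [-0.109, -3.131, 0.192]
contact_force: [1.5, -0.2, 1.3]
opening: 0.0332
grip_force: 70.5
```

Call:
step_arm(
  targets=[
    {"travel": [-0.0001, -0.002, 0.001], "angular": [0.078, -0.006, 0], "gripper": 0.2},
    {"travel": [-0.0003, -0.0043, 0.0025], "angular": [0.155, -0.011, 0], "gripper": 0.2},
    {"travel": [-0.0003, -0.0043, 0.0025], "angular": [0.155, -0.011, 0], "gripper": 0.2},
    {"travel": [-0.0004, -0.0065, 0.0038], "angular": [0.238, -0.017, 0], "gripper": 0.2},
    {"travel": [-0.0006, -0.0088, 0.005], "angular": [0.322, -0.023, 0], "gripper": 0.2},
    {"travel": [-0.0006, -0.0088, 0.005], "angular": [0.322, -0.023, 0], "gripper": 0.2},
  ],
)

```text
t: 5.6
tool_pos: [0.6184, 0.0978, 0.0855]
tool_rot: [0.115, 3.129, 0.206]
contact_force: [2.3, 1.0, -4.6]
opening: 0.0333
grip_force: 70.7
```

```bash
python3 - <<'E'
from h import *
o=ctrl.get_obs();print({k:np.round(o[k],4) for k in('t','tool_pos','tool_rot','contact_force','wrist_torque','opening','grip_force')})
snap('scene','s3');a=cv2.imread('pics/s3.png')[190:290,320:440];cv2.imwrite('pics/s3c.png',cv2.convertScaleAbs(cv2.resize(a,None,fx=5,fy=5,interpolation=cv2.INTER_CUBIC),alpha=1.8,beta=20))
E
```

```text
{'t': np.float64(5.6), 'tool_pos': array([0.6184, 0.0978, 0.0855]), 'tool_rot': array([0.115 , 3.1286, 0.2059]), 'contact_force': array([ 2.2627,  0.9883, -4.5686]), 'wrist_torque': array([ 0.2456, -0.606 , -0.0342]), 'opening': np.float64(0.0333), 'grip_force': np.float64(70.6906)}
```

View pics/s3c.png

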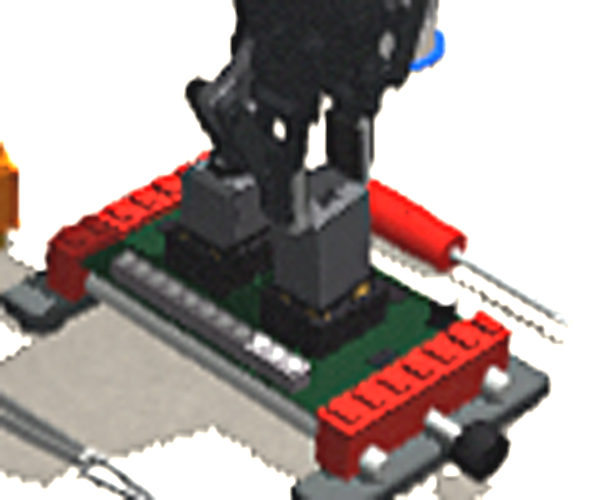

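The relay tilts toward -y with its brass blades starting to show, and the holder is flat. I'll continue rocking.

Call:
step_arm(
  targets=[
    {"travel": [0.0002, 0.0023, 0.001], "angular": [-0.083, 0.006, 0], "gripper": 0.2},
    {"travel": [0.0003, 0.0046, 0.002], "angular": [-0.167, 0.012, 0], "gripper": 0.2},
    {"travel": [0.0003, 0.0046, 0.002], "angular": [-0.167, 0.012, 0], "gripper": 0.2},
    {"travel": [0.0005, 0.0069, 0.003], "angular": [-0.25, 0.018, 0], "gripper": 0.2},
    {"travel": [0.0006, 0.0092, 0.0042], "angular": [-0.334, 0.024, 0], "gripper": 0.2},
    {"travel": [0.0006, 0.0092, 0.0042], "angular": [-0.334, 0.024, 0], "gripper": 0.2},
  ],
)

```text
t: 6.25
tool_pos: [0.6186, 0.1055, 0.088]
tool_rot: [-0.107, -3.127, 0.208]
contact_force: [1.8, -0.2, -4.3]
opening: 0.0333
grip_force: 71.4
```

Call:
step_arm(
  targets=[
    {"travel": [-0.0002, -0.0023, 0.001], "angular": [0.083, -0.006, 0], "gripper": 0.2},
    {"travel": [-0.0003, -0.0046, 0.002], "angular": [0.167, -0.012, 0], "gripper": 0.2},
    {"travel": [-0.0003, -0.0046, 0.002], "angular": [0.167, -0.012, 0], "gripper": 0.2},
    {"travel": [-0.0005, -0.0069, 0.003], "angular": [0.25, -0.018, 0], "gripper": 0.2},
    {"travel": [-0.0006, -0.0092, 0.0038], "angular": [0.334, -0.024, 0], "gripper": 0.2},
    {"travel": [-0.0006, -0.0092, 0.0038], "angular": [0.334, -0.024, 0], "gripper": 0.2},
  ],
)

```text
t: 6.85
tool_pos: [0.6185, 0.0972, 0.0911]
tool_rot: [0.115, 3.128, 0.204]
contact_force: [2.2, -1.4, -3.6]
opening: 0.033
grip_force: 71.8
```

Call:
step_arm(
  targets=[
    {"travel": [0.0002, 0.0023, 0.001], "angular": [-0.083, 0.006, 0], "gripper": 0.2},
    {"travel": [0.0003, 0.0046, 0.002], "angular": [-0.167, 0.012, 0], "gripper": 0.2},
    {"travel": [0.0005, 0.0069, 0.003], "angular": [-0.25, 0.018, 0], "gripper": 0.2},
    {"travel": [0.0006, 0.0085, 0.004], "angular": [-0.31, 0.022, 0], "gripper": 0.2},
    {"travel": [0.0006, 0.0085, 0.004], "angular": [-0.31, 0.022, 0], "gripper": 0.2},
  ],
)

```text
t: 7.35
tool_pos: [0.6195, 0.1059, 0.0945]
tool_rot: [-0.107, -3.132, 0.179]
contact_force: [1.5, 0.4, -0.6]
opening: 0.0331
grip_force: 72.3
```

Call:
step_arm(
  targets=[
    {"travel": [-0.0002, -0.0023, 0.001], "angular": [0.083, -0.006, 0], "gripper": 0.2},
    {"travel": [-0.0003, -0.0039, 0.003], "angular": [0.143, -0.01, 0], "gripper": 0.2},
    {"travel": [-0.0003, -0.0039, 0.003], "angular": [0.143, -0.01, 0], "gripper": 0.2},
  ],
)

```text
t: 7.65
tool_pos: [0.6188, 0.1003, 0.0958]
tool_rot: [-0.114, -3.139, 0.002]
contact_force: [0.8, 0.0, -2.1]
opening: 0.0335
grip_force: 72.2
```

```bash
python3 - <<'E'
from h import *
o=ctrl.get_obs();print({k:np.round(o[k],4) for k in('t','tool_pos','tool_rot','contact_force','wrist_torque','opening','grip_force')})
snap('scene','s4');a=cv2.imread('pics/s4.png')[190:290,320:440];cv2.imwrite('pics/s4c.png',cv2.convertScaleAbs(cv2.resize(a,None,fx=5,fy=5,interpolation=cv2.INTER_CUBIC),alpha=1.8,beta=20))
E
```

```text
{'t': np.float64(7.65), 'tool_pos': array([0.6188, 0.1003, 0.0958]), 'tool_rot': array([-1.1410e-01, -3.1395e+00,  1.9000e-03]), 'contact_force': array([ 0.7788,  0.0219, -2.0581]), 'wrist_torque': array([-0.01  ,  0.0426, -0.0232]), 'opening': np.float64(0.0335), 'grip_force': np.float64(72.1788)}
```

View pics/s4c.png

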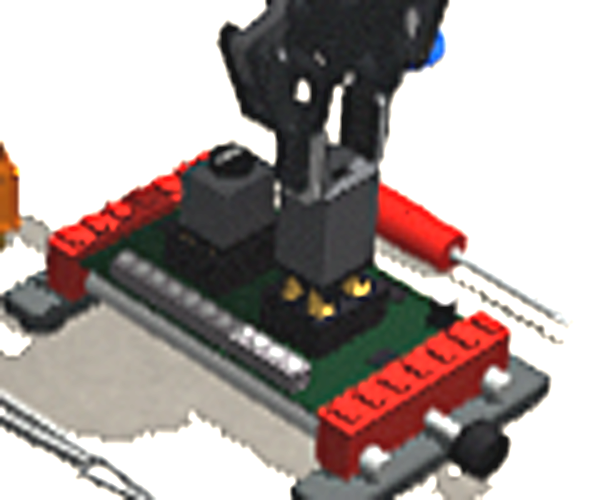

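Nearly all of the blade length is showing, and the force of about 2 N is roughly the relay's own weight, so the contacts are free. I'll lift gently and hold.

Call:
step_arm(
  targets=[
    {"travel": [0, 0, 0.002], "angular": [0, 0, 0], "gripper": 0.2},
    {"travel": [0, 0, 0.005], "angular": [0, 0, 0], "gripper": 0.2},
    {"travel": [0, 0, 0.009], "angular": [0, 0, 0], "gripper": 0.2},
    {"travel": [0, 0, 0.014], "angular": [0, 0, 0], "gripper": 0.2},
    {"travel": [0, 0, 0.019], "angular": [0, 0, 0], "gripper": 0.2},
    {"travel": [0, 0, 0.022], "angular": [0, 0, 0], "gripper": 0.2},
    {"travel": [0, 0, 0.022], "angular": [0, 0, 0], "gripper": 0.2},
    {"travel": [0, 0, 0.022], "angular": [0, 0, 0], "gripper": 0.2},
    {"travel": [0, 0, 0.022], "angular": [0, 0, 0], "gripper": 0.2},
    {"travel": [0, 0, 0.022], "angular": [0, 0, 0], "gripper": 0.2},
  ],
)

```text
t: 8.7
tool_pos: [0.6187, 0.1015, 0.1083]
tool_rot: [-0.111, -3.139, 0.001]
contact_force: [0.1, 0.3, -2.2]
opening: 0.0331
grip_force: 72.2
```

```bash
python3 - <<'E'
from h import *
o=ctrl.get_obs();print({k:np.round(o[k],4) for k in('t','tool_pos','tool_rot','contact_force','wrist_torque','dq','grip_force')})
snap('scene','s5');a=cv2.imread('pics/s5.png')[190:290,320:440];cv2.imwrite('pics/s5c.png',cv2.convertScaleAbs(cv2.resize(a,None,fx=5,fy=5,interpolation=cv2.INTER_CUBIC),alpha=1.8,beta=20))
E
```

```text
{'t': np.float64(8.7), 'tool_pos': array([0.6187, 0.1015, 0.1083]), 'tool_rot': array([-1.1130e-01, -3.1393e+00,  1.3000e-03]), 'contact_force': array([ 0.1063,  0.2993, -2.1851]), 'wrist_torque': array([0.015 , 0.0416, 0.0095]), 'dq': array([-0.0021, -0.001 , -0.0014,  0.0001,  0.0017,  0.0002]), 'grip_force': np.float64(72.1778)}
```

View pics/s5c.png

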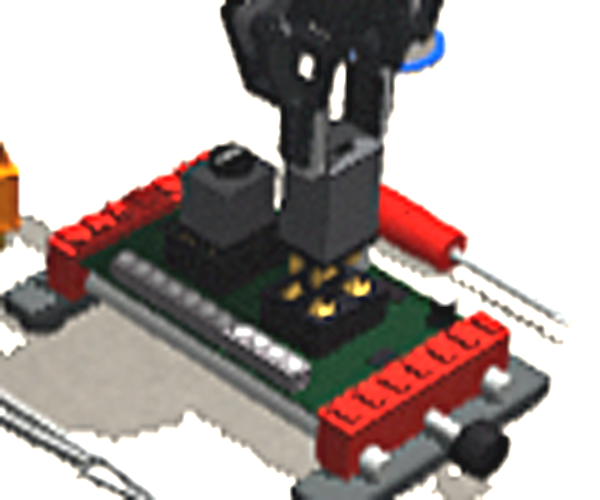

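The relay hangs upright with its blades about 12 mm above the socket. The timer is still seated, the holder hasn't moved, and the arm is still. I'll hand in the job.

```bash
python3 -c "
from station import ctrl
print(ctrl.finish_job())"
```

```text
the job is handed in; nothing more can be done
None
```

The tall relay is rocked free and held upright and still, about 12 mm clear above its own socket, with the timer still plugged in and the holder flat in place; the job is handed in, but no verdict was returned.

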